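# Sweep the used vial stoppers into the corral

### The arm

A 6-joint arm with a two-finger parallel gripper is mounted at the origin on the work surface. World frame = base frame: x ahead of the robot, y to its left, z up, the work surface at z = 0. Lengths are in m, angles in rad, forces in N, time in s.
With the tool pointing down it reaches from about 0.4 to 0.825 m from the base axis. Payload 7 kg.
Tool frame: the origin (TCP) lies at the very end of the fingers, on their centre line; the grasp point (between the pads) lies 19 mm behind it; z points along the fingers, y is the line along which they close (so a half turn about z gives the same grasp; the last joint's range is limited). The gripper opens to 88 mm and grips with 3 to 60 N. Pads are 19 mm wide; open, the fingers measure 130 mm over their backs; the gripper's body (78 mm by 193 mm) begins 47 mm behind the grasp point.
Start: joints at [-0.905, 0.359, 0.012, 0, -1.224, -0.288], TCP at [0.249, -0.627, 0.227] pointing down, gripper open.
Joint ranges: [-3.07, 3.07], [-1.43, 2.12], [-1.02, 1.25], [-3.03, 1.67], [-3.05, -0], [-3.03, 3.03]. Speed limits (rad/s): [2.39, 2.39, 3.01, 3.14, 3.14, 3.14].

### API

Orientations are given as [roll, pitch, yaw] about the fixed x, y, z axes, in that order (R = Rz(yaw) Ry(pitch) Rx(roll)).
In Python, from station import * gives the robot as it stands.
- The arm moves only by the tool servo_tool, never from a script. Its argument "moves" is a list of rows, each an object of numbers: "jaw": the opening, from 0 (shut) to 1 (fully open); "dx", "dy", "dz": the shift along the world's x, y, z in m; "roll": the turn about the world's z in degrees. A call has exactly 10 rows; each row shifts and turns the commanded pose from where the row before left it; what a row does not reach is not made up. A row lasts 1/8 s, in which the tool goes at most 62.5 mm and 10.7 degrees, less where a joint would pass 70% of its speed; a pose out of reach is approached as far as the arm can. A call with a gripper value outside its range is refused whole. The fingers move at their own pace and stop on an object; "newtons" is the grip in N (left out, the last holds). Time passes only in rows, so rows that do not move let the fingers close, or fill a call up. It gives the time, the measured TCP pose, the force, the opening and the grip force at its end, in the units of the state.
- get_state(): the state, without advancing time (a new reading comes with each control period).
- grab_frame(name): name is "scene" or "top"; returns (picture, depth): 420x560x3 uint8, red, green, blue; 420x560 float32, m along the optical axis (not along the pixel's ray), 0 where there is no reading.
- calibration(name): a dict with "intrinsics" (3x3 intrinsics, pixels), "R" (3x3) and "t" (3): a world point X has camera coordinates R X + t. Camera axes: x right, y down, z forward; pixel columns grow to the right and rows downward; lengths in m; the calibration is good to about 2 mm. A picture is of the moment at which its call begins. calibration takes no time and is no camera call.
- job_done(): hands the job in; it is judged then, once.
The state is a dict: "t": time; "q": joint angles; "qd": joint speeds; "joint_efforts": joint torques, N m; "eef_pos": TCP position; "ee_rot": TCP orientation; "force": force on the tool from outside, world axes, zero at the start; "moment": the same for the moment, N m; "width": finger opening in m; "gripper_force": force on a finger pad.
Only numpy, scipy, OpenCV 4.12 (cv2) and the standard library are available. Lean on these libraries where they do the work, as an engineer would, in place of code of your own. Each camera call takes 0.05 s, during which the arm holds its last target. There are 200 camera calls.

### The job

Tidy the fly-lab bench: sweep the three loose stoppers that stand on the bench all the way into the three-sided white corral, through its open front. Push them along the bench with the fingertips and do not lift them. Leave the two plugged vials and everything else standing where they are.

Things in the scene. Friction and masses are not known exactly. Their poses are not given: they have to be found in the camera images.
- corral: white three-sided corral fixed to the bench, no floor (bare bench inside): walls 6 mm thick, 30 mm high, 272 mm wide outside (its y), 90 mm deep (its x). Origin at bench height in the middle of the footprint; +x points from the open front to the back wall. Open front at x = -45 mm, back wall's inner face at x = 39 mm, side walls' inner faces at y = -130 and 130 mm.
- stopper_a: loose used vial stopper: a plain white upright plastic disc, 31 mm in diameter, 20 mm high, 14 to 28 g, standing by itself on the bench in front of the corral; origin at the centre of its underside, z up. It slides on the bench when pushed low down. One of three alike.
- stopper_b: loose used vial stopper: a plain white upright plastic disc, 31 mm in diameter, 20 mm high, 14 to 28 g, standing by itself on the bench in front of the corral; origin at the centre of its underside, z up. It slides on the bench when pushed low down. One of three alike.
- stopper_c: loose used vial stopper: a plain white upright plastic disc, 31 mm in diameter, 20 mm high, 14 to 28 g, standing by itself on the bench in front of the corral; origin at the centre of its underside, z up. It slides on the bench when pushed low down. One of three alike.
- vial_a: short plugged vial to be left alone: clear tube 28 mm in diameter with brown contents, closed with the same white stopper (31 mm in diameter), 50 mm high in all, standing upright in the same loose row as the stoppers; origin at the centre of its underside. One of two alike.
- vial_b: short plugged vial to be left alone: clear tube 28 mm in diameter with brown contents, closed with the same white stopper (31 mm in diameter), 50 mm high in all, standing upright in the same loose row as the stoppers; origin at the centre of its underside. One of two alike.
- flask: amber screw-lid jar, 80 mm in diameter, 150 mm high, off to the left; origin at the centre of its underside; leave alone
- dish: flat clear round dish, 90 mm in diameter, 15 mm high, off to the left; origin at the centre of its underside; leave alone
- brush: brush 170 mm long lying off to the right; origin near its middle on the bench; leave alone
- beaker: red open beaker, about 70 mm in diameter, 85 mm high, off to the right; origin at the centre of its underside; leave alone
Mind the look-alikes: they are no part of the job. Leave any green, purple or yellow look-alike of the stopper_c alone.

How it is judged:
At the end, for the whole second after the job is handed in: All three stoppers lie at rest on the bench inside the corral: each one's centre is at least 12 mm behind the open front line and between the side walls. The two vials stand upright, and vials, flask, dish, brush and beaker are within 20 mm of where they began (x of stopper_a in the frame of corral between -0.033 and 0.045 m and y of stopper_a in the frame of corral between -0.13 and 0.13 m and height (world z) of each of stopper_a, stopper_b, stopper_c below 0.02 m and linear speed of each of stopper_a, stopper_b, stopper_c below 0.02 m/s and x of stopper_b in the frame of corral between -0.033 and 0.045 m and y of stopper_b in the frame of corral between -0.13 and 0.13 m and x of stopper_c in the frame of corral between -0.033 and 0.045 m and y of stopper_c in the frame of corral between -0.13 and 0.13 m and distance of each of vial_a, vial_b, flask, dish, brush, beaker from where it was at the start of the episode below 0.02 m and angle between each of vial_a, vial_b's own z axis and vertical below 0.25 rad); the robot touches nothing.
It fails at once if a stopper is lifted off the bench (its underside centre rises above 22 mm) (height (world z) of any of stopper_a, stopper_b, stopper_c above 0.022 m).
It fails at once if a vial is tipped (more than 0.25 rad), lifted (10 mm) or shoved (20 mm) (angle between any of vial_a, vial_b's own z axis and vertical above 0.25 rad or distance of any of vial_a, vial_b from where it was at the start of the episode above 0.02 m or height (world z) of any of vial_a, vial_b above 0.01 m).
It fails at once if the flask, dish, brush or beaker is moved more than 20 mm (distance of any of flask, dish, brush, beaker from where it was at the start of the episode above 0.02 m).
It also fails if it takes over 62 s, if anything falls off the work surface, if the arm or the gripper's body presses on something with over 40 N, if the wrist force passes 120 N, or if a joint passes its speed limit or range.

## Working session

There is one attempt and no reset: what is moved stays moved. The work goes in short steps, Python scripts to look and compute and a tool call to move; the robot and the scene stay as the last step left them, time stands still between calls to the robot, and variables do not carry over. Pictures are saved under pics/ and viewed, at most 10 in all, crops included, and the job is handed in when it is done.

Besides the shell and the picture viewer there is one more tool, called after "Request:" as name(argument=value, ...), one argument or row to a line, values as JSON. servo_tool: Moves the arm, as the interface text tells. Its arguments: {"type":"object","properties":{"moves":{"type":"array","items":{"type":"object","properties":{"jaw":{"type":"number"},"dx":{"type":"number"},"dy":{"type":"number"},"dz":{"type":"number"},"roll":{"type":"number"}}}},"newtons":{"type":"number"}},"required":["moves"]}

```bash
mkdir -p pics
python3 - <<'E'
from station import *
import cv2,numpy as np
for n in("top","scene"):
    p,d=grab_frame(n); cv2.imwrite(f"pics/{n}0.png",p[:,:,::-1]); np.savez(f"{n}0.npz",p=p,d=d)
    c=calibration(n); print(n,c)
s=get_state();print(s['t'],s['eef_pos'],s['ee_rot'],s['width'])
E
```

```text
top {'intrinsics': array([[399.85821822,   0.        , 279.38054846],
       [  0.        , 399.85821822, 208.80421216],
       [  0.        ,   0.        ,   1.        ]]), 'R': array([[-0.00381632, -0.99998636, -0.00356556],
       [-0.99156271,  0.00424613, -0.12955837],
       [ 0.12957174,  0.00304104, -0.99156539]]), 't': array([0.02109659, 0.54878489, 0.91805651])}
scene {'intrinsics': array([[425.0765882 ,   0.        , 284.10048164],
       [  0.        , 425.0765882 , 207.78055053],
       [  0.        ,   0.        ,   1.        ]]), 'R': array([[ 0.70604961,  0.70810262, -0.00919913],
       [ 0.46731929, -0.4756459 , -0.74523396],
       [-0.53207765,  0.52187322, -0.66673962]]), 't': array([-0.38442319, -0.20210439,  1.3065891 ])}
0.1 [ 0.24877837 -0.62700672  0.22570053] [ 3.14007489e+00 -1.49751901e-04 -2.76394999e+00] 0.08761565792676007
```

View pics/top0.png

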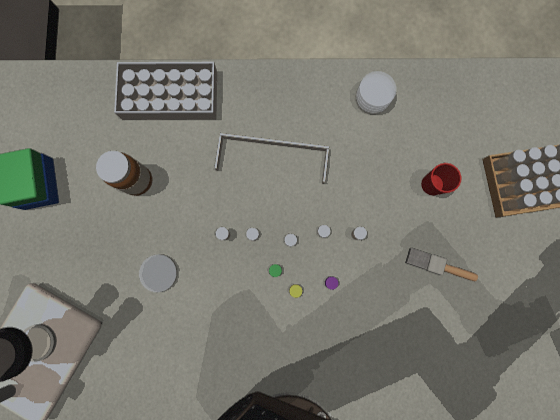

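View pics/scene0.png

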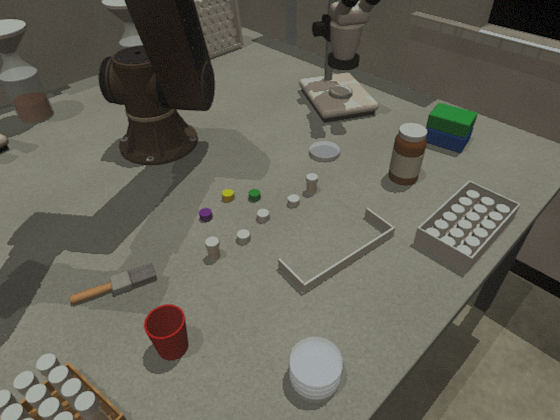

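The row in the top view is five white discs at (222,234), (252,234), (291,240), (324,231) and (360,233). In the scene view the tall ones (vials) are the two ends, at (312,183) and (212,248). The corral opens toward the robot, with its corners at (220,136) and (330,148) and its front ends at (217,168) and (325,182). The coloured look-alikes sit on the robot's side of the row.

```bash
cat > h.py <<'E'
from station import *
import cv2,numpy as np
def ray(n,u,v,z):
    c=calibration(n);K,R,t=c["intrinsics"],c["R"],c["t"]
    o=-R.T@t; d=R.T@np.linalg.inv(K)@np.array([u,v,1.])
    return o+d*(z-o[2])/d[2]
def world(n,u,v,depth):
    c=calibration(n);return c["R"].T@(np.linalg.inv(c["intrinsics"])@np.array([u,v,1.])*depth-c["t"])
def blobs(p,d,v0=100,v1=290,u0=180,u1=400):
    h=cv2.cvtColor(p,cv2.COLOR_RGB2HSV)
    m=((h[...,2]>165)&(h[...,1]<40)).astype(np.uint8)
    k=np.zeros_like(m);k[v0:v1,u0:u1]=m[v0:v1,u0:u1]
    n,l,s,c=cv2.connectedComponentsWithStats(k)
    out=[]
    for i in range(1,n):
        if s[i,4]<40: continue
        u,v=c[i];dep=np.median(d[l==i]);out.append((s[i,4],c[i],world("top",u,v,dep),i))
    return out,l
E
python3 - <<'E'
from h import *
f=np.load("top0.npz");p,d=f["p"],f["d"]
o,l=blobs(p,d)
for a,c,w,i in o: print(a,c.round(1),w.round(4))
for u,v in((220,136),(330,148),(217,168),(325,182)):print("corral",u,v,ray("top",u,v,.03).round(4))
for u,v in((275,270),(296,291),(332,283)):print("look",ray("top",u,v,.015).round(4))
E
```

```text
218 [196.7 103.7] [0.8114 0.2221 0.0366]
106 [377.8 101.8] [ 0.8045 -0.219   0.0595]
47 [217.4 152.1] [0.69   0.1699 0.0305]
56 [301.9 143.9] [ 0.7098 -0.0368  0.0304]
47 [325.4 165.3] [ 0.6557 -0.0936  0.0305]
101 [323.7 230.8] [ 0.497  -0.0876  0.0205]
110 [360.  232.8] [ 0.4899 -0.1686  0.0506]
107 [221.6 233. ] [0.4906 0.1539 0.0504]
101 [252.  233.6] [0.4911 0.085  0.021 ]
103 [290.1 239.7] [ 0.4761 -0.0065  0.0208]
corral 220 136 [0.7308 0.1643 0.03  ]
corral 330 148 [ 0.6992 -0.1056  0.03  ]
corral 217 168 [0.6504 0.1703 0.03  ]
corral 325 182 [ 0.6146 -0.0918  0.03  ]
look [0.4041 0.03   0.015 ]
look [ 0.3547 -0.0198  0.015 ]
look [ 0.373  -0.1056  0.015 ]
```

Run:
```python
import cv2
p=cv2.imread("pics/top0.png")[120:300,200:390];cv2.imwrite("pics/c.png",cv2.resize(p,None,fx=3.3,fy=3.3,interpolation=cv2.INTER_CUBIC)[:600])
```

```text
(no output)
```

View pics/c.png

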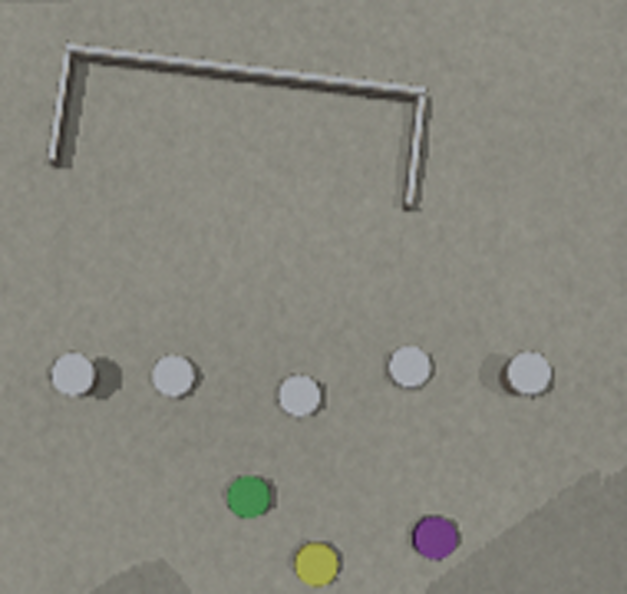

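Row heights come out as expected: vials 50 mm, stoppers 20 mm, corral 30 mm, and the corral's yaw is about -6.7°. The three stoppers are at (.497,-.088), (.476,-.007) and (.491,.085). One push direction of about 11° suits all three, so I'll cradle each disc between the fingers with a 20 mm gap.

Request:
servo_tool(
  moves=[
    {"dx": 0.021,"dy": 0.053,"dz": -0.01,"roll": -1,"jaw": 0.23},
    {"dx": 0.021,"dy": 0.053,"dz": -0.01,"roll": -1,"jaw": 0.23},
    {"dx": 0.021,"dy": 0.053,"dz": -0.01,"roll": -1,"jaw": 0.23},
    {"dx": 0.021,"dy": 0.053,"dz": -0.01,"roll": -1,"jaw": 0.23},
    {"dx": 0.021,"dy": 0.053,"dz": -0.01,"roll": -1,"jaw": 0.23},
    {"dx": 0.021,"dy": 0.053,"dz": -0.01,"roll": -1,"jaw": 0.23},
    {"dx": 0.021,"dy": 0.053,"dz": -0.01,"roll": -1,"jaw": 0.23},
    {"dx": 0.021,"dy": 0.053,"dz": -0.01,"roll": -1,"jaw": 0.23},
    {"dx": 0.021,"dy": 0.053,"dz": -0.01,"roll": -1,"jaw": 0.23},
    {"dx": 0.021,"dy": 0.053,"dz": -0.01,"roll": -1,"jaw": 0.23},
  ],
)

```text
t: 1.35
eef_pos: [0.4593, -0.0955, 0.1264]
ee_rot: [-3.142, 0.0, -2.939]
force: [1.5, -0.8, 0.2]
width: 0.0202
gripper_force: 0.0
```

Request:
servo_tool(
  moves=[
    {"dz": -0.025},
    {"dz": -0.025},
    {"dz": -0.025},
    {"dz": -0.02},
    {"dz": -0.015},
    {"dz": -0.01},
    {},
    {"dx": 0.005,"dy": 0.001},
    {"dx": 0.005,"dy": 0.001},
    {"dx": 0.008,"dy": 0.0016},
  ],
)

```text
$.moves[0]: bad value
```

Request:
servo_tool(
  moves=[
    {"dx": 0,"dy": 0,"dz": -0.025,"roll": 0,"jaw": 0.23},
    {"dx": 0,"dy": 0,"dz": -0.025,"roll": 0,"jaw": 0.23},
    {"dx": 0,"dy": 0,"dz": -0.025,"roll": 0,"jaw": 0.23},
    {"dx": 0,"dy": 0,"dz": -0.02,"roll": 0,"jaw": 0.23},
    {"dx": 0,"dy": 0,"dz": -0.015,"roll": 0,"jaw": 0.23},
    {"dx": 0,"dy": 0,"dz": -0.01,"roll": 0,"jaw": 0.23},
    {"dx": 0,"dy": 0,"dz": 0,"roll": 0,"jaw": 0.23},
    {"dx": 0.005,"dy": 0.001,"dz": 0,"roll": 0,"jaw": 0.23},
    {"dx": 0.005,"dy": 0.001,"dz": 0,"roll": 0,"jaw": 0.23},
    {"dx": 0.005,"dy": 0.001,"dz": 0,"roll": 0,"jaw": 0.23},
  ],
)

```text
t: 2.6
eef_pos: [0.4748, -0.0942, 0.007]
ee_rot: [-3.142, 0.001, -2.938]
force: [-0.4, 0.3, 0.4]
width: 0.0199
gripper_force: 0.0
```

Request:
servo_tool(
  moves=[
    {"dx": 0.008,"dy": 0.0025,"dz": 0,"roll": 1,"jaw": 0.23},
    {"dx": 0.009,"dy": 0.0035,"dz": 0,"roll": 1,"jaw": 0.23},
    {"dx": 0.01,"dy": 0.004,"dz": 0,"roll": 1,"jaw": 0.23},
    {"dx": 0.01,"dy": 0.004,"dz": 0,"roll": 1,"jaw": 0.23},
    {"dx": 0.01,"dy": 0.004,"dz": 0,"roll": 1,"jaw": 0.23},
    {"dx": 0.01,"dy": 0.004,"dz": 0,"roll": 1,"jaw": 0.23},
    {"dx": 0.01,"dy": 0.004,"dz": 0,"roll": 0,"jaw": 0.23},
    {"dx": 0.01,"dy": 0.004,"dz": 0,"roll": 0,"jaw": 0.23},
    {"dx": 0.01,"dy": 0.004,"dz": 0,"roll": 0,"jaw": 0.23},
    {"dx": 0.01,"dy": 0.004,"dz": 0,"roll": 0,"jaw": 0.23},
  ],
)

```text
t: 3.85
eef_pos: [0.5716, -0.0561, 0.0065]
ee_rot: [3.142, -0.0, -2.834]
force: [-0.9, 0.3, 0.5]
width: 0.0203
gripper_force: 0.2
```

Run:
```python
from h import *
p,d=grab_frame("scene");cv2.imwrite("pics/s1.png",p[:,:,::-1])
```

```text
(no output)
```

View pics/s1.png

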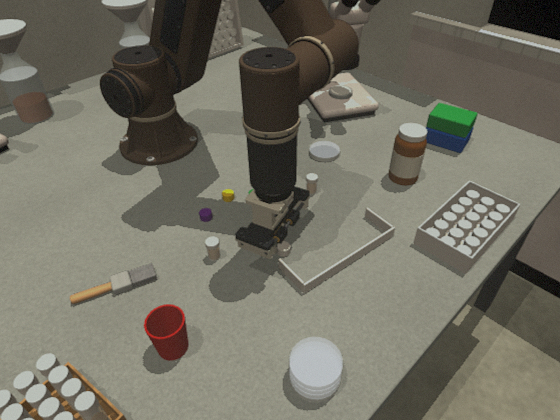

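The stopper sits cradled at about (286,250), just in front of the fingers and entering clear of the right wall's tip at (282,262). Both vials are still standing.

Request:
servo_tool(
  moves=[
    {"dx": 0.01,"dy": 0.003,"dz": 0,"roll": 0,"jaw": 0.23},
    {"dx": 0.01,"dy": 0.003,"dz": 0,"roll": 0,"jaw": 0.23},
    {"dx": 0.01,"dy": 0.003,"dz": 0,"roll": 0,"jaw": 0.23},
    {"dx": 0.01,"dy": 0.003,"dz": 0,"roll": 0,"jaw": 0.23},
    {"dx": 0.01,"dy": 0.002,"dz": 0,"roll": 0,"jaw": 0.23},
    {"dx": 0.01,"dy": 0.002,"dz": 0,"roll": 0,"jaw": 0.23},
    {"dx": 0.008,"dy": 0.002,"dz": 0,"roll": 0,"jaw": 0.23},
    {"dx": 0.005,"dy": 0.001,"dz": 0,"roll": 0,"jaw": 0.23},
    {"dx": 0.002,"dy": 0,"dz": 0,"roll": 0,"jaw": 0.23},
    {"dx": 0,"dy": 0,"dz": 0,"roll": 0,"jaw": 0.23},
  ],
)

```text
t: 5.15
eef_pos: [0.6459, -0.0374, 0.0065]
ee_rot: [3.142, -0.0, -2.834]
force: [0.2, -0.3, -0.3]
width: 0.0201
gripper_force: 0.0
```

Request:
servo_tool(
  moves=[
    {"dx": -0.01,"dy": -0.003,"dz": 0,"roll": 0,"jaw": 0.23},
    {"dx": -0.02,"dy": -0.005,"dz": 0,"roll": 0,"jaw": 0.23},
    {"dx": -0.02,"dy": -0.005,"dz": 0.01,"roll": 0,"jaw": 0.23},
    {"dx": -0.02,"dy": 0,"dz": 0.03,"roll": 0,"jaw": 0.23},
    {"dx": -0.03,"dy": 0.005,"dz": 0.04,"roll": 0,"jaw": 0.23},
    {"dx": -0.03,"dy": 0.01,"dz": 0.02,"roll": -1,"jaw": 0.23},
    {"dx": -0.03,"dy": 0.01,"dz": 0,"roll": -1,"jaw": 0.23},
    {"dx": -0.03,"dy": 0.01,"dz": 0,"roll": -1,"jaw": 0.23},
    {"dx": -0.02,"dy": 0,"dz": 0,"roll": -1,"jaw": 0.23},
    {"dx": 0,"dy": 0,"dz": 0,"roll": -1,"jaw": 0.23},
  ],
)

```text
t: 6.4
eef_pos: [0.4341, -0.0157, 0.1068]
ee_rot: [3.141, 0.001, -2.921]
force: [0.3, -0.9, 0.3]
width: 0.0205
gripper_force: 0.0
```

Run:
```python
from h import *
p,d=grab_frame("top");cv2.imwrite("pics/t1.png",p[:,:,::-1])
o,l=blobs(p,d)
for a,c,w,i in o: print(a,c.round(1),w.round(4))
```

```text
281 [196.2 104.5] [0.8093 0.2233 0.0366]
120 [378. 102.] [ 0.804  -0.2196  0.0595]
217 [274.2 140.1] [0.7198 0.031  0.0305]
62 [217.5 151.4] [0.6919 0.1698 0.0301]
60 [325.6 164.6] [ 0.6573 -0.0938  0.0309]
111 [299.3 162.1] [ 0.6665 -0.0306  0.0204]
126 [221.5 232.8] [0.4911 0.1539 0.0508]
94 [360.  231.1] [ 0.4938 -0.1689  0.0503]
98 [251.4 232.7] [0.4932 0.0865 0.0204]
```

View pics/t1.png

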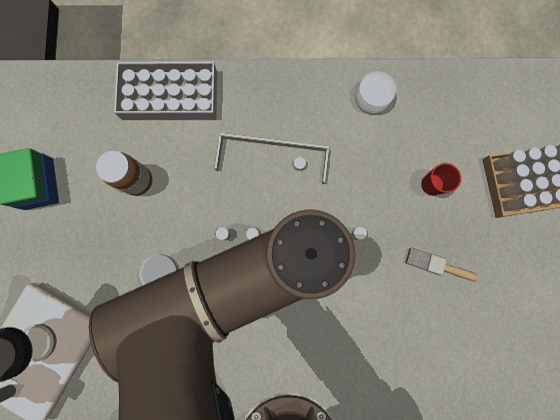

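Stopper 1 is inside at (.6665,-.031), pixel (299,162), exactly where intended, and the vials have not moved. Next is the middle stopper.

Request:
servo_tool(
  moves=[
    {"dx": 0.005,"dy": -0.002,"dz": -0.02,"roll": 2,"jaw": 0.23},
    {"dx": 0,"dy": 0,"dz": -0.025,"roll": 2,"jaw": 0.23},
    {"dx": 0,"dy": 0,"dz": -0.025,"roll": 0,"jaw": 0.23},
    {"dx": 0,"dy": 0,"dz": -0.02,"roll": 0,"jaw": 0.23},
    {"dx": 0,"dy": 0,"dz": -0.01,"roll": 0,"jaw": 0.23},
    {"dx": 0,"dy": 0,"dz": 0,"roll": 0,"jaw": 0.23},
    {"dx": 0.005,"dy": 0.0015,"dz": 0,"roll": 0,"jaw": 0.23},
    {"dx": 0.005,"dy": 0.0015,"dz": 0,"roll": 0,"jaw": 0.23},
    {"dx": 0.005,"dy": 0.0015,"dz": 0,"roll": 0,"jaw": 0.23},
    {"dx": 0.008,"dy": 0.0025,"dz": 0,"roll": 0,"jaw": 0.23},
  ],
)

```text
t: 7.7
eef_pos: [0.4644, -0.0102, 0.0068]
ee_rot: [3.142, 0.0, -2.851]
force: [-1.1, -0.5, 0.2]
width: 0.0204
gripper_force: 0.2
```

Request:
servo_tool(
  moves=[
    {"dx": 0.01,"dy": 0.003,"dz": 0,"roll": 0,"jaw": 0.23},
    {"dx": 0.01,"dy": 0.003,"dz": 0,"roll": 0,"jaw": 0.23},
    {"dx": 0.01,"dy": 0.003,"dz": 0,"roll": 0,"jaw": 0.23},
    {"dx": 0.01,"dy": 0.003,"dz": 0,"roll": 0,"jaw": 0.23},
    {"dx": 0.01,"dy": 0.003,"dz": 0,"roll": 0,"jaw": 0.23},
    {"dx": 0.01,"dy": 0.003,"dz": 0,"roll": 0,"jaw": 0.23},
    {"dx": 0.01,"dy": 0.003,"dz": 0,"roll": 0,"jaw": 0.23},
    {"dx": 0.01,"dy": 0.003,"dz": 0,"roll": 0,"jaw": 0.23},
    {"dx": 0.01,"dy": 0.003,"dz": 0,"roll": 0,"jaw": 0.23},
    {"dx": 0.01,"dy": 0.003,"dz": 0,"roll": 0,"jaw": 0.23},
  ],
)

```text
t: 8.95
eef_pos: [0.5646, 0.0198, 0.0066]
ee_rot: [3.142, -0.0, -2.851]
force: [-0.3, -1.0, -0.3]
width: 0.0198
gripper_force: 0.1
```

Request:
servo_tool(
  moves=[
    {"dx": 0.012,"dy": 0.003,"dz": 0,"roll": 0,"jaw": 0.23},
    {"dx": 0.012,"dy": 0.003,"dz": 0,"roll": 0,"jaw": 0.23},
    {"dx": 0.012,"dy": 0.004,"dz": 0,"roll": 0,"jaw": 0.23},
    {"dx": 0.012,"dy": 0.004,"dz": 0,"roll": 0,"jaw": 0.23},
    {"dx": 0.012,"dy": 0.004,"dz": 0,"roll": 0,"jaw": 0.23},
    {"dx": 0.012,"dy": 0.003,"dz": 0,"roll": 0,"jaw": 0.23},
    {"dx": 0.01,"dy": 0.003,"dz": 0,"roll": 0,"jaw": 0.23},
    {"dx": 0.006,"dy": 0.002,"dz": 0,"roll": 0,"jaw": 0.23},
    {"dx": 0.003,"dy": 0.001,"dz": 0,"roll": 0,"jaw": 0.23},
    {"dx": 0,"dy": 0,"dz": 0,"roll": 0,"jaw": 0.23},
  ],
)

```text
t: 10.2
eef_pos: [0.6549, 0.0466, 0.0065]
ee_rot: [3.142, -0.0, -2.851]
force: [-0.2, -0.2, -0.9]
width: 0.0201
gripper_force: 0.0
```

Request:
servo_tool(
  moves=[
    {"dx": -0.01,"dy": -0.003,"dz": 0,"roll": 0,"jaw": 0.23},
    {"dx": -0.02,"dy": -0.006,"dz": 0,"roll": 0,"jaw": 0.23},
    {"dx": -0.02,"dy": -0.006,"dz": 0.01,"roll": 0,"jaw": 0.23},
    {"dx": -0.02,"dy": 0,"dz": 0.03,"roll": 0,"jaw": 0.23},
    {"dx": -0.03,"dy": 0.008,"dz": 0.04,"roll": -1,"jaw": 0.23},
    {"dx": -0.03,"dy": 0.01,"dz": 0.02,"roll": -2,"jaw": 0.23},
    {"dx": -0.03,"dy": 0.01,"dz": 0,"roll": -2,"jaw": 0.23},
    {"dx": -0.03,"dy": 0.01,"dz": 0,"roll": -1,"jaw": 0.23},
    {"dx": -0.01,"dy": 0.01,"dz": 0,"roll": -1,"jaw": 0.23},
    {"dx": 0,"dy": 0,"dz": 0,"roll": 0,"jaw": 0.23},
  ],
)

```text
t: 11.45
eef_pos: [0.4538, 0.0796, 0.1069]
ee_rot: [3.141, 0.001, -2.972]
force: [0.6, -0.0, -0.8]
width: 0.0197
gripper_force: 0.0
```

Run:
```python
from h import *
p,d=grab_frame("top");cv2.imwrite("pics/t2.png",p[:,:,::-1])
o,l=blobs(p,d)
for a,c,w,i in o: print(a,c.round(1),w.round(4))
```

```text
277 [196.2 104.5] [0.8094 0.2232 0.0363]
120 [378. 102.] [ 0.8042 -0.2197  0.059 ]
217 [274.2 140.1] [0.7198 0.031  0.0304]
62 [217.5 151.4] [0.6918 0.1698 0.0303]
57 [325.6 164.9] [ 0.6569 -0.0939  0.03  ]
111 [265.5 158.5] [0.6758 0.0527 0.0209]
111 [299.3 162.1] [ 0.6665 -0.0306  0.0206]
127 [360.  232.4] [ 0.4908 -0.1687  0.0503]
```

Two are in, at (.676,.053) and (.6665,-.031). Now the last one.

Request:
servo_tool(
  moves=[
    {"dx": 0,"dy": 0,"dz": -0.025,"roll": 0,"jaw": 0.23},
    {"dx": 0,"dy": 0,"dz": -0.025,"roll": 0,"jaw": 0.23},
    {"dx": 0,"dy": 0,"dz": -0.025,"roll": 0,"jaw": 0.23},
    {"dx": 0,"dy": 0,"dz": -0.015,"roll": 0,"jaw": 0.23},
    {"dx": 0,"dy": 0,"dz": -0.01,"roll": 0,"jaw": 0.23},
    {"dx": 0,"dy": 0,"dz": 0,"roll": 0,"jaw": 0.23},
    {"dx": 0.005,"dy": 0.001,"dz": 0,"roll": 0,"jaw": 0.23},
    {"dx": 0.005,"dy": 0.001,"dz": 0,"roll": 0,"jaw": 0.23},
    {"dx": 0.005,"dy": 0.001,"dz": 0,"roll": 0,"jaw": 0.23},
    {"dx": 0.008,"dy": 0.001,"dz": 0,"roll": 0,"jaw": 0.23},
  ],
)

```text
t: 12.75
eef_pos: [0.4784, 0.0837, 0.0068]
ee_rot: [3.141, 0.0, -2.973]
force: [0.5, -0.5, 0.4]
width: 0.0203
gripper_force: 0.2
```

Request:
servo_tool(
  moves=[
    {"dx": 0.01,"dy": 0.0015,"dz": 0,"roll": 0,"jaw": 0.23},
    {"dx": 0.01,"dy": 0.0015,"dz": 0,"roll": 0,"jaw": 0.23},
    {"dx": 0.01,"dy": 0.0015,"dz": 0,"roll": 0,"jaw": 0.23},
    {"dx": 0.01,"dy": 0.0015,"dz": 0,"roll": 0,"jaw": 0.23},
    {"dx": 0.01,"dy": 0.0015,"dz": 0,"roll": 0,"jaw": 0.23},
    {"dx": 0.01,"dy": 0.0015,"dz": 0,"roll": 0,"jaw": 0.23},
    {"dx": 0.01,"dy": 0.0015,"dz": 0,"roll": 0,"jaw": 0.23},
    {"dx": 0.01,"dy": 0.0015,"dz": 0,"roll": 0,"jaw": 0.23},
    {"dx": 0.01,"dy": 0.0015,"dz": 0,"roll": 0,"jaw": 0.23},
    {"dx": 0.01,"dy": 0.0015,"dz": 0,"roll": 0,"jaw": 0.23},
  ],
)

```text
t: 14.0
eef_pos: [0.5786, 0.0987, 0.0066]
ee_rot: [3.142, -0.0, -2.973]
force: [-0.5, 0.0, 0.2]
width: 0.0201
gripper_force: 0.3
```

Request:
servo_tool(
  moves=[
    {"dx": 0.011,"dy": 0.002,"dz": 0,"roll": 0,"jaw": 0.23},
    {"dx": 0.011,"dy": 0.002,"dz": 0,"roll": 0,"jaw": 0.23},
    {"dx": 0.011,"dy": 0.002,"dz": 0,"roll": 0,"jaw": 0.23},
    {"dx": 0.011,"dy": 0.002,"dz": 0,"roll": 0,"jaw": 0.23},
    {"dx": 0.011,"dy": 0.002,"dz": 0,"roll": 0,"jaw": 0.23},
    {"dx": 0.011,"dy": 0.002,"dz": 0,"roll": 0,"jaw": 0.23},
    {"dx": 0.009,"dy": 0.002,"dz": 0,"roll": 0,"jaw": 0.23},
    {"dx": 0.006,"dy": 0.001,"dz": 0,"roll": 0,"jaw": 0.23},
    {"dx": 0.003,"dy": 0.001,"dz": 0,"roll": 0,"jaw": 0.23},
    {"dx": 0,"dy": 0,"dz": 0,"roll": 0,"jaw": 0.23},
  ],
)

```text
t: 15.25
eef_pos: [0.662, 0.1147, 0.0065]
ee_rot: [3.142, -0.0, -2.973]
force: [0.0, 0.9, 0.2]
width: 0.0201
gripper_force: 0.0
```

Request:
servo_tool(
  moves=[
    {"dx": -0.01,"dy": -0.002,"dz": 0,"roll": 0,"jaw": 0.23},
    {"dx": -0.02,"dy": -0.003,"dz": 0,"roll": 0,"jaw": 0.23},
    {"dx": -0.02,"dy": -0.003,"dz": 0.01,"roll": 0,"jaw": 0.23},
    {"dx": -0.02,"dy": -0.003,"dz": 0.03,"roll": 0,"jaw": 0.23},
    {"dx": -0.03,"dy": -0.003,"dz": 0.04,"roll": 0,"jaw": 0.23},
    {"dx": -0.03,"dy": -0.003,"dz": 0.04,"roll": 0,"jaw": 0.23},
    {"dx": -0.03,"dy": -0.01,"dz": 0.04,"roll": 0,"jaw": 0.23},
    {"dx": -0.03,"dy": -0.03,"dz": 0.02,"roll": 0,"jaw": 0.23},
    {"dx": 0,"dy": -0.03,"dz": 0,"roll": 0,"jaw": 0.23},
    {"dx": 0,"dy": 0,"dz": 0,"roll": 0,"jaw": 0.23},
  ],
)

```text
t: 16.5
eef_pos: [0.4707, 0.0263, 0.1871]
ee_rot: [3.141, 0.001, -2.975]
force: [-0.6, -0.0, 0.1]
width: 0.0203
gripper_force: 0.0
```

Run:
```python
from h import *
p,d=grab_frame("top");cv2.imwrite("pics/t3.png",p[:,:,::-1])
o,l=blobs(p,d)
for a,c,w,i in o: print(a,c.round(1),w.round(4))
p,d=grab_frame("scene");cv2.imwrite("pics/s3.png",p[:,:,::-1])
```

```text
284 [196.3 104.5] [0.8093 0.223  0.0366]
125 [377.6 102. ] [ 0.8041 -0.2187  0.0591]
796 [357.5 128.3] [ 7.587e-01 -1.801e-01  7.000e-04]
116 [333.1 120.6] [ 0.7794 -0.1187  0.0008]
58 [321.8 128.9] [ 0.7574 -0.0895  0.0012]
810 [232.8 135.9] [0.74   0.1362 0.0018]
43 [186.3 146.3] [7.139e-01 2.538e-01 5.000e-04]
186 [239.9 153.5] [0.6892 0.116  0.0194]
117 [261.1 153.6] [0.6891 0.0638 0.0178]
65 [325.5 164.8] [ 0.6573 -0.0939  0.0297]
55 [286.5 155.2] [6.896e-01 5.000e-04 4.000e-04]
111 [299.6 161.3] [ 0.6686 -0.0314  0.0206]
60 [313.5 177.8] [ 6.314e-01 -6.660e-02  3.000e-04]
40 [336.6 175. ] [ 0.638  -0.1244  0.0009]
45 [345.2 183. ] [ 6.178e-01 -1.457e-01 -4.000e-04]
84 [186.2 188. ] [0.6069 0.2511 0.0007]
84 [356.3 187.3] [ 0.6066 -0.1728  0.0007]
49 [342.3 198.2] [ 5.794e-01 -1.374e-01  4.000e-04]
95 [187.  205.9] [0.5616 0.2479 0.0009]
123 [359.2 208.1] [ 0.5544 -0.1785  0.0007]
105 [360.2 232.7] [ 0.49   -0.1691  0.0506]
316 [355.9 281.3] [ 0.376  -0.1651  0.0005]
```

View pics/s3.png

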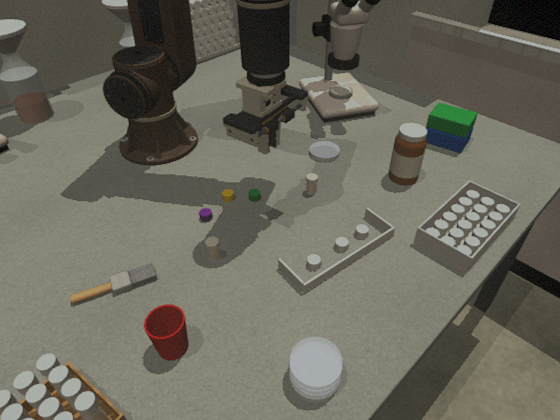

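All three stoppers stand well inside the corral, at (314,262), (342,243) and (362,231). Both vials stand at (312,183) and (212,248), and nothing else has moved. The arm is raised and clear.

```bash
python3 -c "
from station import *
print(job_done())"
```

```text
the job is handed in; nothing more can be done
None
```

I swept all three stoppers into the corral and handed the job in at about 16.5 s. The final picture shows them well inside, with the vials and everything else where they started; no verdict was returned.

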